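# Lock the fudge roller in its vee rest

### The job

Put the steel fudge roller away: roll it along the counter and up the ramp of its wooden rest, without lifting it, so that it drops into the vee, and let go so that it settles there by itself. Then swing the hold-down arm over and press it down, firmly but gently, until its rubber foot stays clamped on the roller. Do not dent the roller or shift the things lying around.

Things in the scene. Friction and masses are not known exactly. Their poses are not given: they have to be found in the camera images.
- roller: Plain steel cylinder, 40 mm across, 130 mm long, about 0.3 kg, lying before the ramp, parallel to the vee within 0.3 rad. Origin at its centre; its own x is the cylinder's axis (it may be spun about it). Its centre is 44 mm above the counter on the ramp's crest, 34 mm in the vee, and may never be above 62 mm (no lifting). The fingers may push it with at most 15 N.
- vee_rest: Wood and steel rest fixed to the counter, 110 mm wide (along its y). Origin on the counter below the bottom of the vee; x is level and points from the ramp to the vee and on to the hinge, y along the vee, z up. The 90-degree vee has its bottom at height 6 mm; its rear flank ends at x = 26 mm, height 32; then a block 32 mm high to x = 78 carries two hinge lugs, 84 mm high.
- ramp_foot (a point): Middle of the ramp's lower edge, on the counter, x = -114 mm in vee_rest, axes as there. The ramp is plane, rises 24 mm over 96 mm. Here a roller pushed square from behind tends to stick to the finger pads and wedge, and the force climbs; fingers leaning so that they push a little below its centre, or stroking it from above, keep it rolling.
- ramp_crest (a point): Middle of the ramp's upper edge, x = -18 mm in vee_rest, 24 mm above the counter; from here the front flank of the vee goes down at 45 degrees. Axes as vee_rest.
- vee_seat (a point): Where the roller's centre lies when seated: over the bottom of the vee, at the middle of its length, 34.3 mm above the counter. Axes as vee_rest.
- hold_arm: Steel hold-down arm, 18 mm wide, 8 mm thick. Origin on the hinge axis, at (52, 0, 76) mm in vee_rest; its y is the hinge axis, parallel to the vee; the arm runs from the hinge along its own -x. It starts raised 1.0 to 1.4 rad above level; level, it lies over the vee and points back over the ramp. The hinge is stiff, 0.3 N m: the arm stays where it is left.
- paddle_mid (a point): Middle of the black paddle at the arm's end, 80 mm from the hinge; the paddle is 40 mm wide (y), 34 mm long (x) and 10 mm thick (its upper face 5 mm along its own z). Axes as hold_arm. It takes 3 to 4 N to swing the arm here. With the foot on the roller, 8 N here gives about 8 N under the foot; let go, the hinge keeps up to about 6 N of it.
- spindle_hole (a point): On the arm's middle plane, 52 mm from the hinge, where a threaded spindle passes through. Under it is a sprung rubber foot (20 mm across, 5 N per mm). The spindle's reach varies by 14 mm and is not measured: the foot meets a seated roller with the arm anywhere from 0.15 rad below to 0.15 above level, so feel for it. Over 20 N under the foot dents the roller; under 2 N is not clamped.
- tape_roll: Roll of packing tape, lying flat, 92 mm across and 48 mm high, behind the rest; leave it where it is. Origin at the middle of its underside.
- marker_a: White and black marker pen, 135 mm long, 17 mm thick, lying on the counter before the roller; leave it where it is. Origin at the middle of its underside.
- lollipop_0: Lollipop, 101 mm long, 24 mm high, lying beside the ramp; leave it where it is. Origin at the middle of its underside.

How it is judged:
By the outcome, as a careful person would: the job done as asked, in the order asked, and still so for the second after the job is handed in, with the robot touching nothing.
It also fails if it takes over 70 s, if anything falls off the work surface, if the arm or the gripper's body presses on something with over 40 N, if the wrist force passes 120 N, or if a joint passes its speed limit or range.

### The arm

A 7-joint arm with a two-finger parallel gripper is mounted at the origin on a cart in front of the work surface, level with it; the furniture and walls round the work are solid. World frame = base frame: x ahead of the robot, y to its left, z up, the work surface at z = 0. Lengths are in m, angles in rad, forces in N, time in s.
With the tool pointing down it reaches from about 0.35 to 0.9 m from the base axis. Payload 8.1 kg.
Tool frame: the origin (TCP) lies on the centre line of the jaws, within the pads' length; the fingertips stand ahead of it and the grasp point (between the pads) lies 3 mm ahead of it (tip_reach is the z of the fingertips in the tool frame, in m); z points along the fingers, x is the direction in which the jaws open and shut, and the axes are right-handed (so a half turn about z gives the same grasp; the last joint's range is limited). The gripper opens to 92 mm and grips with 3 to 60 N. Pads are 19 mm wide; open, the fingers measure 130 mm over their backs; the gripper's body (75 mm by 190 mm) begins 47 mm behind the grasp point.
Start: joints at [1.18, 0.434, 0.025, 1.573, -0.012, 1.134, -0.075], TCP at [0.177, -0.599, 0.249] pointing down, gripper open.
Joint ranges: [-2.62, 2.62], [-0.44, 2.09], [-1.27, 1.32], [0.08, 2.57], [-1.32, 4.46], [0.12, 2], [-2.74, 2.74]. Speed limits (rad/s): [2.22, 2.22, 3.01, 3.01, 3.14, 3.14, 3.14].

### API

Orientations are given as a unit quaternion [w, x, y, z].
In Python, from cell import get_state, camera, close_job, tip_reach gives the robot as it stands. The module is installed in compiled form; this text tells all that it offers.
- The arm moves only by the tool servo_tool, never from a script. Its arguments are lists of equal length, an entry for each row: "rotation": the turn, a rotation vector about the world's x, y, z in rad, a list of three; "linear": the shift along the world's x, y, z in mm, a list of three; "fingers": the closure in counts, from 0 (fully open) to 255 (shut). In form: {"rotation": [[wx, wy, wz], ...], "linear": [[tx, ty, tz], ...], "fingers": [fingers, ...]}. A call has 1 to 5 rows; each row is the pose to reach, as a shift and turn from the pose measured when the call began; what a row does not reach only later rows make up. A row lasts 1/12 s, in which the tool goes at most 41.7 mm and 7.16 degrees, less where a joint would pass 70% of its speed; a pose out of reach is approached as far as the arm can. A call with a gripper value outside its range is refused whole. The fingers move at their own pace and stop on an object; "grip_force" is the grip in N (left out, the last holds). Time passes only in rows, so rows that repeat a pose let the fingers close. It gives the time, the measured TCP pose, the force and the opening at its end, in the units of the state.
- get_state(): the state, without advancing time (a new reading comes with each control period).
- camera(name): name is "scene" or "side" or "wrist"; returns a dict with "color" (384x512x3 uint8, red, green, blue), "range_z" (384x512 float32, m along the optical axis (not along the pixel's ray), 0 where there is no reading), "intrinsics" (3x3 intrinsics, pixels), "R" (3x3) and "t" (3): a world point X has camera coordinates R X + t. Camera axes: x right, y down, z forward; pixel columns grow to the right and rows downward; lengths in m; the calibration is good to about 2 mm. A picture is of the moment at which its call begins.
- close_job(): hands the job in, once; it reports no verdict.
The state is a dict: "clock": time; "joints": joint angles; "qd": joint speeds; "tau": joint torques, N m; "tcp_pos": TCP position; "tool_rot": TCP orientation; "contact_force": force on the tool from outside, world axes, zero at the start; "ft_torque": the same for the moment, N m; "opening": finger opening in m.
Only numpy, scipy, OpenCV 4.12 (cv2) and the standard library are available. Lean on these libraries where they do the work, as an engineer would, in place of code of your own. Each camera call takes 0.05 s, during which the arm holds its last target.

## Working session

There is one attempt and no reset: what is moved stays moved. The work goes in short steps, Python scripts to look and compute and a tool call to move; the robot and the scene stay as the last step left them, time stands still between calls to the robot, and variables do not carry over. Pictures are saved under pics/ and viewed, and the job is handed in when it is done.

Besides the shell and the picture viewer there is one more tool, called after ">>>" as name(argument=value, ...) on one line, values as JSON. servo_tool: Moves the arm, as the interface text tells. Its arguments: {"type":"object","properties":{"rotation":{"type":"array"},"linear":{"type":"array"},"fingers":{"type":"array"},"grip_force":{"type":"number"}},"required":["rotation","linear","fingers"]}

```bash
mkdir -p pics; ls
python3 - <<'E'
from cell import get_state, camera, tip_reach
import cv2,numpy as np
print(tip_reach if not callable(tip_reach) else tip_reach()); print(get_state())
for n in ["scene","side","wrist"]:
    c=camera(n); cv2.imwrite(f"pics/{n}0.png",c["color"][:,:,::-1]); np.savez(f"{n}0.npz",**c)
    R=np.array(c["R"]);print(n,c["intrinsics"][0],(-R.T@c["t"]).round(3),R[2].round(2))
E
```

```text
pics
0.022
{'clock': 0.0, 'joints': array([ 1.1803934 ,  0.4352197 ,  0.02497064,  1.57409361, -0.01160775,
        1.1339942 , -0.07509105]), 'qd': array([ 0.00059664, -0.0009106 ,  0.00163376, -0.0011823 ,  0.00040582,
       -0.00069233,  0.00054392]), 'tau': array([-4.71962594e-04, -6.67852235e+01,  9.84998681e-01, -3.14464045e+01,
       -6.06068177e-02,  4.26412420e-02,  1.91752433e-04]), 'tcp_pos': array([ 0.17722074, -0.59885222,  0.2479483 ]), 'tool_rot': array([-4.14065702e-04,  8.01182247e-01, -5.98419912e-01, -6.66786383e-04]), 'contact_force': array([0.35761347, 0.6632091 , 1.10396531]), 'ft_torque': array([ 0.00501197, -0.04813746, -0.05518281]), 'opening': 0.09175028825286397}
scene [497.26596706   0.         255.13523601] [ 0.875 -0.697  0.871] [-0.31  0.62 -0.73]
side [376.04960479   0.         252.79085608] [ 0.352 -0.569  0.915] [ 0.2   0.54 -0.82]
wrist [304.59621169   0.         255.70820046] [ 0.24  -0.58   0.385] [-0.24 -0.07 -0.97]
```

View pics/scene0.png

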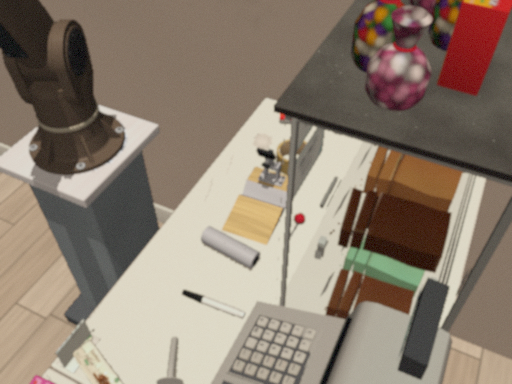

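View pics/side0.png

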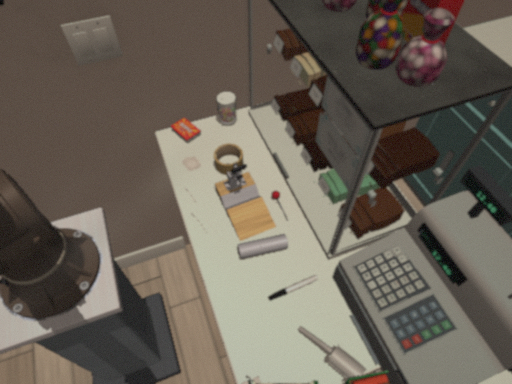

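Scene: roller around (230,246), ramp (253,217), and rest (268,185). Side: roller (262,246), ramp (248,213), hinge (235,178), tape (228,157), marker (292,288), lollipop (278,203). Next I'll enlarge these views and get coordinates.

```bash
cat > h.py <<'E'
import numpy as np,cv2
def cloud(c):
    K=np.array(c["intrinsics"]);z=np.array(c["range_z"]);v,u=np.mgrid[:z.shape[0],:z.shape[1]]
    P=np.stack([(u-K[0,2])/K[0,0]*z,(v-K[1,2])/K[1,1]*z,z],-1)
    W=(P-np.array(c["t"]))@np.array(c["R"]); W[z==0]=np.nan; return W
def ray(c,u,v,h):
    K=np.array(c["intrinsics"]);R=np.array(c["R"]);d=R.T@np.array([(u-K[0,2])/K[0,0],(v-K[1,2])/K[1,1],1]);o=-R.T@np.array(c["t"])
    return o+d*(h-o[2])/d[2]
def proj(c,X):
    p=np.array(c["R"])@np.array(X)+np.array(c["t"]);q=np.array(c["intrinsics"])@p;return q[:2]/q[2]
E
python3 - <<'E'
from h import *
for n,box in [("scene",(170,100,350,340)),("side",(170,80,340,320))]:
    c=np.load(f"{n}0.npz");W=cloud(c);x0,y0,x1,y1=box
    im=c["color"][y0:y1,x0:x1,::-1]; cv2.imwrite(f"pics/{n}0z.png",cv2.resize(im,None,fx=2.5 if n=="scene" else 2.5,fy=2.5,interpolation=cv2.INTER_CUBIC))
    pts={"scene":[(230,246),(205,232),(255,262),(253,217),(215,300),(300,218),(268,185),(290,155)],"side":[(262,246),(248,213),(235,178),(235,168),(292,288),(276,195),(280,160),(345,200)]}[n]
    for u,v in pts: print(n,u,v,W[v,u].round(3))
E
```

```text
scene 230 246 [ 0.545 -0.151  0.036]
scene 205 232 [ 0.478 -0.141  0.036]
scene 255 262 [ 0.604 -0.152  0.016]
scene 253 217 [ 0.543 -0.04   0.013]
scene 215 300 [ 0.573 -0.268  0.017]
scene 300 218 [ 0.642 -0.002  0.02 ]
scene 268 185 [0.539 0.049 0.033]
scene 290 155 [ 0.697 -0.234  0.422]
side 262 246 [ 0.532 -0.149  0.036]
side 248 213 [ 0.538 -0.028  0.015]
side 235 178 [0.541 0.089 0.035]
side 235 168 [0.525 0.025 0.162]
side 292 288 [ 0.564 -0.273  0.012]
side 276 195 [ 0.635 -0.003  0.022]
side 280 160 [0.698 0.115 0.021]
side 345 200 [ 0.684 -0.224  0.271]
```

View pics/wrist0.png

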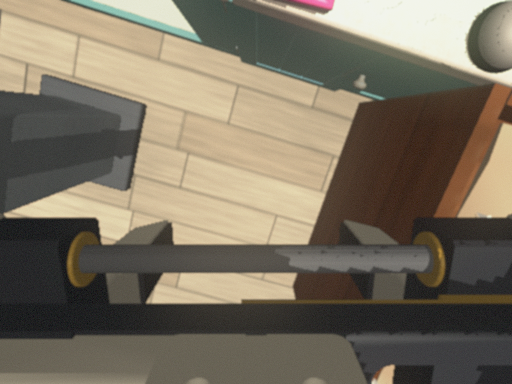

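```bash
sleep 1
```

```text
(no output)
```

View pics/scene0z.png

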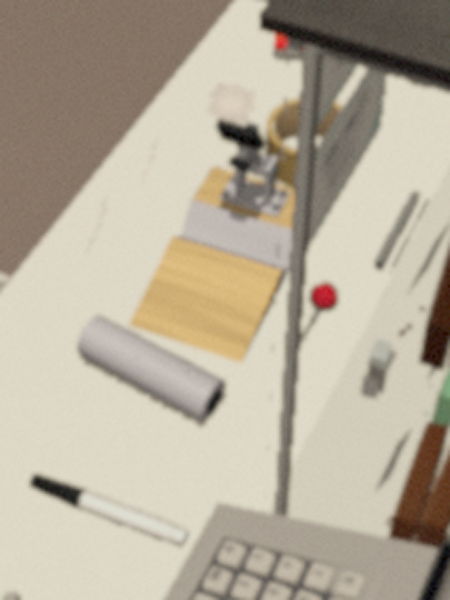

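View pics/side0z.png

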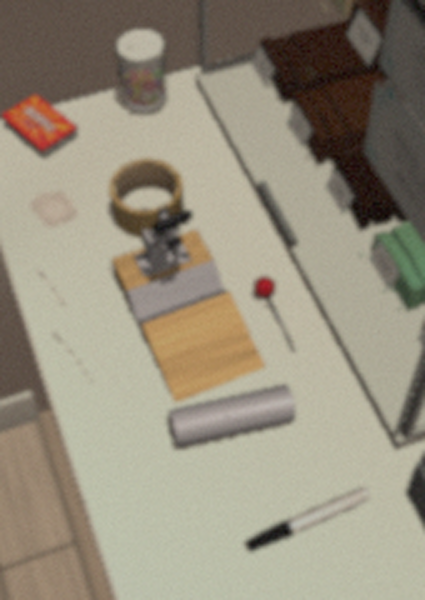

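Run:
```python
from h import *
for n in ["scene","side"]:
    c=np.load(f"{n}0.npz");W=cloud(c);col=c["color"];hsv=cv2.cvtColor(col,cv2.COLOR_RGB2HSV)
    # ramp colour mask
    m=((hsv[...,0]>10)&(hsv[...,0]<28)&(hsv[...,1]>75)&(hsv[...,2]>120)).astype(np.uint8)
    x,y,z=np.moveaxis(W,-1,0)
    m&=((x>.42)&(x<.66)&(y>-.16)&(y<.06)&(z<.04)).astype(np.uint8)
    m=cv2.morphologyEx(m,cv2.MORPH_OPEN,np.ones((3,3)))
    k,l,s,_=cv2.connectedComponentsWithStats(m);i=1+np.argmax(s[1:,4]);mm=(l==i).astype(np.uint8)
    cs,_=cv2.findContours(mm,cv2.RETR_EXTERNAL,cv2.CHAIN_APPROX_NONE);h=cv2.convexHull(max(cs,key=len))
    q=cv2.approxPolyN(h,4) if hasattr(cv2,'approxPolyN') else cv2.approxPolyDP(h,5,True)
    q=q.reshape(-1,2);print(n,"ramp area",s[i],q.tolist())
    for u,v in q: print("  ",u,v,"z0",ray(c,u,v,0)[:2].round(4),"z24",ray(c,u,v,.024)[:2].round(4))
    P=W[mm>0];nrm=np.linalg.svd(P-np.median(P,0))[2][2];nrm*=np.sign(nrm[2]);print("  plane n",nrm.round(3),"upslope dir",np.degrees(np.arctan2(-nrm[1],-nrm[0])).round(2),P.mean(0).round(4))
    # roller
    r=(x>.44)&(x<.64)&(y>-.2)&(y<-.1)&(z>.010)&(z<.06)&(m==0)
    r=cv2.morphologyEx(r.astype(np.uint8),cv2.MORPH_OPEN,np.ones((3,3)));k,l,s,_=cv2.connectedComponentsWithStats(r);i=1+np.argmax(s[1:,4]);rm=l==i
    P=W[rm];t=P[P[:,2]>.033];
    d=np.linalg.svd((P-P.mean(0))[:,:2])[2][0];d*=np.sign(d[0])
    s_=(P[:,:2]-P[:,:2].mean(0))@d;lo,hi=np.percentile(s_,[.5,99.5]);ctr=P[:,:2].mean(0)+d*(lo+hi)/2
    d2=np.linalg.svd((t-t.mean(0))[:,:2])[2][0]
    print("  roller n",len(P),"dir deg",np.degrees(np.arctan2(d[1],d[0])).round(2),"top dir",np.degrees(np.arctan(d2[1]/d2[0])),"len",hi-lo,"ctr",ctr.round(4),"topmean",t.mean(0).round(4),"zmax",np.percentile(P[:,2],99))
    # lug / arm points
    a=(x>.45)&(x<.63)&(y>-.02)&(y<.17)&(z>.045)&(z<.2);Q=W[a];print("  arm pts",len(Q))
    bl=a&(col.max(-1)<60);print("  black",bl.sum(),np.nanmedian(W[bl],0).round(3) if bl.any() else'', np.nanpercentile(W[bl],[5,95],axis=0).round(3).tolist())
    dk=(col.max(-1)<70);vv,uu=np.nonzero(dk&a);
    for zc in np.arange(.045,.2,.015):
        w=a&(z>zc)&(z<zc+.015)
        if w.sum()>2: print("   z",zc.round(3),w.sum(),W[w].mean(0).round(3),np.ptp(W[w],axis=0).round(3),col[w].mean(0).round(0))
```

```text
scene ramp area [ 223  195   60   49 1818] [[285, 208], [266, 244], [222, 229], [239, 194]]
   285 208 z0 [0.5934 0.0276] z24 [0.6012 0.0076]
   266 244 z0 [ 0.5988 -0.0877] z24 [ 0.6065 -0.1045]
   222 229 z0 [ 0.4915 -0.0931] z24 [ 0.5021 -0.1098]
   239 194 z0 [0.4758 0.02  ] z24 [4.868e-01 2.000e-04]
  plane n [ 0.013 -0.239  0.971] upslope dir 93.09 [ 0.5449 -0.0447  0.0119]
  roller n 1124 dir deg -5.76 top dir -6.5667177876806315 len 0.13002942608131712 ctr [ 0.539  -0.1485] topmean [ 0.5407 -0.1441  0.0379] zmax 0.04235765138035082
  arm pts 443
  black 93 [0.542 0.027 0.15 ] [[0.527, 0.022, 0.114], [0.556, 0.036, 0.16]]
   z 0.045 92 [0.533 0.111 0.05 ] [0.047 0.11  0.015] [151. 136. 110.]
   z 0.06 40 [0.543 0.067 0.068] [0.038 0.02  0.015] [115. 108. 100.]
   z 0.075 68 [0.547 0.07  0.082] [0.043 0.024 0.015] [132. 126. 120.]
   z 0.09 16 [0.542 0.056 0.099] [0.016 0.029 0.014] [103.  98.  93.]
   z 0.105 50 [0.541 0.037 0.115] [0.019 0.03  0.014] [86. 83. 78.]
   z 0.12 37 [0.54  0.04  0.126] [0.029 0.04  0.015] [101.  97.  89.]
   z 0.135 43 [0.542 0.034 0.142] [0.038 0.
[... 561 characters left out ...]
472] topmean [ 0.5354 -0.1427  0.0377] zmax 0.041939701057055814
  arm pts 288
  black 74 [0.532 0.027 0.155] [[0.517, 0.022, 0.11], [0.548, 0.046, 0.162]]
   z 0.045 88 [0.545 0.129 0.048] [0.087 0.109 0.014] [121. 104.  79.]
   z 0.06 19 [0.523 0.066 0.069] [0.034 0.015 0.014] [80. 75. 72.]
   z 0.075 46 [0.527 0.069 0.082] [0.044 0.021 0.014] [100.  95.  90.]
   z 0.09 4 [0.53  0.052 0.099] [0.011 0.029 0.011] [61. 57. 56.]
   z 0.105 26 [0.535 0.035 0.116] [0.018 0.028 0.013] [67. 61. 57.]
   z 0.12 23 [0.534 0.045 0.128] [0.023 0.037 0.015] [81. 75. 70.]
   z 0.135 20 [0.53  0.037 0.142] [0.034 0.035 0.014] [65. 61. 55.]
   z 0.15 62 [0.535 0.026 0.159] [0.039 0.014 0.013] [55. 51. 47.]
```

```bash
cat >> h.py <<'E'
from scipy.spatial.transform import Rotation as Ro
YAW=3.2
def target(yaw,lean):
    y=np.radians(yaw);ex=np.array([np.cos(y),np.sin(y),0]);ey=np.array([np.sin(y),-np.cos(y),0])
    M=np.stack([ex,ey,np.cross(ex,ey)],1)
    return Ro.from_rotvec(np.radians(lean)*ex)*Ro.from_matrix(M)
def todo(pos,yaw=YAW,lean=0):
    from cell import get_state
    s=get_state();q=s["tool_rot"];cur=Ro.from_quat([q[1],q[2],q[3],q[0]])
    d=target(yaw,lean)*cur.inv()
    print("t",round(s["clock"],2),"tcp",s["tcp_pos"].round(4),"F",s["contact_force"].round(2),"open",round(s["opening"],4),"j",s["joints"].round(2))
    print("toolz",cur.apply([0,0,1]).round(3),"toolx",cur.apply([1,0,0]).round(3))
    print("rotvec",d.as_rotvec().round(3),"deg",np.degrees(d.magnitude()).round(1),"lin mm",((np.array(pos)-s["tcp_pos"])*1000).round(1))
E
python3 - <<'E'
from h import *
H={}
for n in ["scene","side"]:
    W=cloud(np.load(f"{n}0.npz")).reshape(-1,3)
    for p in W[np.isfinite(W).all(1)]:
        if .3<p[0]<.9 and -.7<p[1]<.3 and p[2]>-.1:
            k=(int((p[0]-.3)//.05),int((p[1]+.7)//.05));H.setdefault(k,[]).append(p[2])
print("rows y, cols x .3..; max z cm (below .6)")
for j in range(19,-1,-1):
    print("%.2f"%(-.7+.05*j)," ".join("%3d"%(round(100*np.max(H[(i,j)]))) if (i,j) in H else "  ." for i in range(12)))
todo([.54,-.25,.2],3.2,0)
E
```

```text
rows y, cols x .3..; max z cm (below .6)
0.25   .   1   0   0   0   0   0   3   2  31  30   7
0.20   .   1   1   1   5   5   1  48   3  31  30   8
0.15   .   0   1   1   5   5   0  50   3  31  30   8
0.10   .   1   1   1   5   5   1  51  51  51  31   .
0.05   .   0   1   4  14   9   1  51  51  53  53  50
0.00   .   1   0   4  16  16   3  51  51  51  55  51
-0.05   .   1   1   3   3   3   2  51  51  51  58  56
-0.10   .   1   1   1   1   1   1  51  61  60  59  62
-0.15   .   1   0   4   4   4   4  51  62  62  62  62
-0.20   .   0   1   4   4   4   4  51  51  62  62  51
-0.25   .   0   1   1   0   0   1  51  51  55  55  51
-0.30   .   0   1   1   2   2   2  12  14  16  24  25
-0.35   .   0   1   1   0   1   1  14  15  17  24  25
-0.40   .   0   1   0   2   3   1  14  15  17  24  25
-0.45   .   6   2   1   1   5   4  14  15  16  24  25
-0.50   .   6   2   2   2   5   2  14  15  16  24  25
-0.55   .   6   2   2   .   5   5  14  15  16  24  26
-0.60   .   2   .   .   .   .   .  12  14  16  23   .
-0.65   .   .   .   .   .   .   .   .   .  16  19   0
-0.70   .   .   .   .   .   .   .   .   .   .   .   .
t 0.15 tcp [ 0.1772 -0.599   0.2481] F [-0.13  0.09  0.04] open 0.092 j [ 1.18  0.44  0.03  1.57 -0.01  1.13 -0.08]
toolz [-0.     0.001 -1.   ] toolx [ 0.284 -0.959 -0.001]
rotvec [-1.000e-03 -1.000e-03  1.339e+00] deg 76.7 lin mm [362.8 349.  -48.1]
```

>>> servo_tool(rotation=[[0,0,0.1],[0,0,0.2],[0,0,0.3],[0,0,0.4],[0,0,0.5]], linear=[[26,25,0],[52,50,0],[78,75,0],[104,100,0],[130,125,0]], fingers=[60,60,60,60,60])

```text
clock: 0.57
tcp_pos: [0.3081, -0.4725, 0.248]
tool_rot: [-0.0, 0.925, -0.379, -0.001]
contact_force: [0.7, -1.4, -0.4]
opening: 0.0705
```

>>> servo_tool(rotation=[[0,0,0.1],[0,0,0.2],[0,0,0.3],[0,0,0.4],[0,0,0.5]], linear=[[26,25,0],[52,50,0],[78,75,0],[104,100,0],[130,125,0]], fingers=[60,60,60,60,60])

```text
clock: 0.98
tcp_pos: [0.439, -0.3461, 0.2479]
tool_rot: [-0.0, 0.991, -0.136, -0.001]
contact_force: [0.0, -0.7, -1.2]
opening: 0.0701
```

```bash
python3 -c "
from h import *
todo([.54,-.27,.12],3.2,35)"
```

```text
t 0.98 tcp [ 0.439  -0.3461  0.2479] F [ 0.04 -0.67 -1.17] open 0.0701 j [ 0.8   0.35 -0.31  1.72  0.12  1.09  0.18]
toolz [-0.002  0.    -1.   ] toolx [ 0.963 -0.27  -0.002]
rotvec [ 0.61  -0.068  0.318] deg 39.6 lin mm [ 101.    76.1 -127.9]
```

>>> servo_tool(rotation=[[0.1,-0.01,0.06],[0.2,-0.02,0.12],[0.3,-0.03,0.18],[0.4,-0.045,0.23],[0.5,-0.055,0.28]], linear=[[20,15,-20],[40,30,-40],[60,45,-60],[80,60,-80],[100,76,-100]], fingers=[60,60,60,60,60])

```text
clock: 1.4
tcp_pos: [0.5397, -0.2705, 0.1475]
tool_rot: [-0.25, 0.968, 0.007, -0.007]
contact_force: [0.4, -1.3, 0.3]
opening: 0.0702
```

Run:
```python
from h import *
from cell import camera
todo([.54,-.24,.06],3.2,35)
for n in ["side","wrist"]:
    c=camera(n);cv2.imwrite(f"pics/{n}1.png",c["color"][:,:,::-1])
```

```text
t 1.4 tcp [ 0.5397 -0.2705  0.1475] F [ 0.35 -1.29  0.33] open 0.0702 j [ 0.88  0.74 -0.47  1.49 -0.13  1.24  0.55]
toolz [-0.016  0.483 -0.875] toolx [ 1.     0.017 -0.01 ]
rotvec [ 0.106 -0.006  0.039] deg 6.5 lin mm [  0.3  30.5 -87.5]
```

View pics/side1.png

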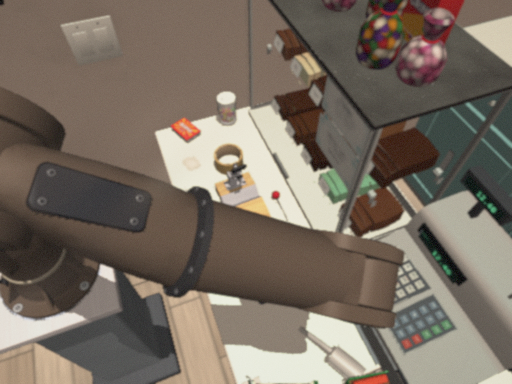

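View pics/wrist1.png

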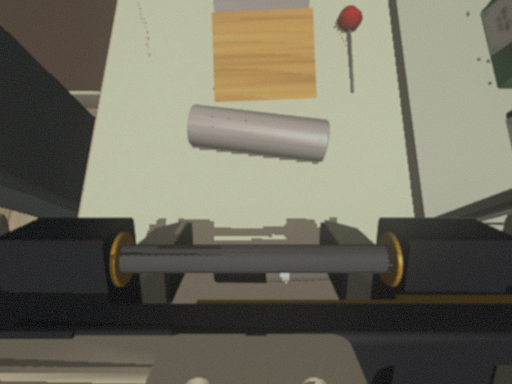

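Run:
```python
from h import *
from cell import camera
c=np.load("side0.npz")
for p in [(317,276),(270,298)]: print("marker",ray(c,*p,.008).round(3))
c=camera("wrist");np.savez("wrist1.npz",**c)
for p in [(215,102),(316,97)]: print("foot",ray(c,*p,0).round(4))
for p in [(213,11),(312,9)]: print("crest",ray(c,*p,.024).round(4))
W=cloud(c);x,y,z=np.moveaxis(W,-1,0)
r=(x>.44)&(x<.64)&(y>-.2)&(y<-.1)&(z>.012)&(z<.06);r=cv2.morphologyEx(r.astype(np.uint8),cv2.MORPH_OPEN,np.ones((3,3)))
k,l,s,_=cv2.connectedComponentsWithStats(r);i=1+np.argmax(s[1:,4]);P=W[l==i];print(s[i],P.min(0).round(3),P.max(0).round(3))
t=P[P[:,2]>np.percentile(P[:,2],99)-.006];print("top",t.mean(0).round(4)); d=np.linalg.svd((t-t.mean(0))[:,:2])[2][0];print(np.degrees(np.arctan(d[1]/d[0])))
todo([.54,-.225,.06],3.2,35)
```

```text
marker [ 0.637 -0.266  0.008]
marker [ 0.503 -0.276  0.008]
foot [ 0.488  -0.0959  0.    ]
foot [ 0.5969 -0.0895  0.    ]
crest [0.4845 0.0009 0.024 ]
crest [0.5919 0.003  0.024 ]
[ 189  103  143   56 5830] [ 0.471 -0.168  0.012] [ 0.602 -0.116  0.043]
top [ 0.5379 -0.1423  0.0388]
-6.953015841932533
t 1.55 tcp [ 0.5377 -0.2694  0.1428] F [-0.52 -0.04  0.02] open 0.0702 j [ 0.88  0.74 -0.47  1.49 -0.13  1.24  0.55]
toolz [-0.023  0.486 -0.874] toolx [ 1.     0.016 -0.018]
rotvec [ 0.104 -0.014  0.039] deg 6.4 lin mm [  2.3  44.4 -82.8]
```

>>> servo_tool(rotation=[[0.05,-0.007,0.02],[0.1,-0.014,0.04],[0.1,-0.014,0.04],[0.1,-0.014,0.04],[0.1,-0.014,0.04]], linear=[[1,22,-20],[2,46,-45],[2,48,-75],[2,48,-100],[2,48,-110]], fingers=[60,60,60,60,60])

```text
clock: 1.97
tcp_pos: [0.5384, -0.2217, 0.0318]
tool_rot: [-0.298, 0.954, 0.027, -0.009]
contact_force: [-1.0, 0.2, -0.1]
opening: 0.0705
```

```bash
python3 -c "
from h import *
todo([.538,-.2,.026],3.2,35)"
```

```text
t 1.97 tcp [ 0.5384 -0.2217  0.0318] F [-1.03  0.19 -0.09] open 0.0705 j [ 0.87  0.9  -0.5   1.57 -0.15  1.07  0.63]
toolz [-0.034  0.567 -0.823] toolx [ 0.998  0.057 -0.002]
rotvec [ 0.007 -0.002 -0.001] deg 0.4 lin mm [-0.4 21.7 -5.8]
```

>>> servo_tool(rotation=[[0,0,0],[0,0,0],[0,0,0],[0,0,0],[0,0,0]], linear=[[0,6,-3],[0,12,-6],[0,18,-6],[0,22,-6],[0,25,-6]], fingers=[60,60,60,60,60])

```text
clock: 2.38
tcp_pos: [0.5391, -0.196, 0.0274]
tool_rot: [-0.297, 0.954, 0.027, -0.009]
contact_force: [0.1, 0.2, 0.1]
opening: 0.0708
```

>>> servo_tool(rotation=[[0,0,0],[0,0,0],[0,0,0],[0,0,0],[0,0,0]], linear=[[0,2,0],[0,4,0],[0,6,0],[0,8,0],[0,10,0]], fingers=[60,60,60,60,60])

```text
clock: 2.8
tcp_pos: [0.5392, -0.1861, 0.0274]
tool_rot: [-0.297, 0.954, 0.027, -0.009]
contact_force: [-0.8, 0.0, 0.9]
opening: 0.0706
```

```bash
cat > look.py <<'E'
from h import *
from cell import camera,get_state
import sys
n=sys.argv[1]
c=camera("wrist");cv2.imwrite(f"pics/w{n}.png",c["color"][:,:,::-1]);np.savez(f"w{n}.npz",**c)
W=cloud(c);x,y,z=np.moveaxis(W,-1,0)
yt=get_state()["tcp_pos"][1]
r=(x>.44)&(x<.64)&(y>yt+.01)&(y<yt+.11)&(z>.012)&(z<.07);hs=cv2.cvtColor(c["color"],cv2.COLOR_RGB2HSV);r&=hs[...,1]<60
r=cv2.morphologyEx(r.astype(np.uint8),cv2.MORPH_OPEN,np.ones((3,3)))
k,l,s,_=cv2.connectedComponentsWithStats(r);i=1+np.argmax(s[1:,4]);P=W[l==i];print(s[i],P.min(0).round(3),P.max(0).round(3))
t=P[P[:,2]>np.percentile(P[:,2],99)-.006];print("top",t.mean(0).round(4)); d=np.linalg.svd((t-t.mean(0))[:,:2])[2][0];print("dir",np.degrees(np.arctan(d[1]/d[0])))
todo([.538,-.18,.026],3.2,35)
E
python3 look.py 2
```

```text
[  131   120   257   124 18452] [ 0.471 -0.175  0.012] [ 0.603 -0.114  0.043]
top [ 0.539  -0.1399  0.0388]
dir -7.256169871089011
t 2.85 tcp [ 0.5391 -0.1855  0.0274] F [ 0.21 -0.19  0.02] open 0.07 j [ 0.84  0.88 -0.51  1.63 -0.16  1.01  0.61]
toolz [-0.033  0.567 -0.823] toolx [ 0.998  0.058 -0.   ]
rotvec [ 0.007 -0.    -0.002] deg 0.4 lin mm [-1.1  5.5 -1.4]
```

View pics/w2.png

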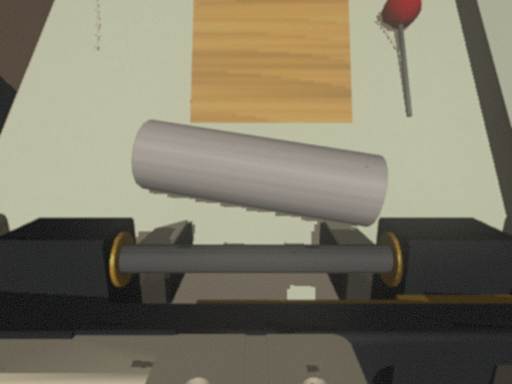

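>>> servo_tool(rotation=[[0,0,0],[0,0,0],[0,0,0],[0,0,0],[0,0,0]], linear=[[0,2,0],[0,4,0],[0,6,0],[0,8,0],[0,10,0]], fingers=[60,60,60,60,60])

```text
clock: 3.27
tcp_pos: [0.5391, -0.1753, 0.0274]
tool_rot: [-0.297, 0.954, 0.027, -0.009]
contact_force: [0.5, -0.3, 0.3]
opening: 0.0702
```

```bash
python3 look.py 3
```

```text
[  134   120   257   124 18339] [ 0.472 -0.165  0.013] [ 0.604 -0.102  0.042]
top [ 0.5404 -0.1293  0.0388]
dir -7.264329757010747
t 3.32 tcp [ 0.5391 -0.1747  0.0275] F [ 0.26  0.08 -0.23] open 0.0701 j [ 0.84  0.88 -0.51  1.65 -0.16  0.99  0.6 ]
toolz [-0.033  0.567 -0.823] toolx [ 0.998  0.058 -0.   ]
rotvec [ 0.007 -0.    -0.002] deg 0.4 lin mm [-1.1 -5.3 -1.5]
```

View pics/w3.png

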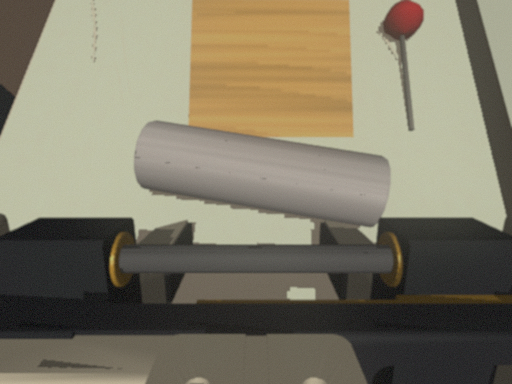

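The roller rolls ahead without squaring itself (top ridge still at -7.3°). I'll hold it lightly across its diameter on the counter, square it up with a twist, and then push again.

>>> servo_tool(rotation=[[0,0,0],[-0.1,-0.005,0],[-0.2,-0.01,0],[-0.3,-0.017,0],[-0.4,-0.022,0]], linear=[[0,-15,4],[0,-28,25],[0,-20,60],[0,0,90],[0,20,105]], fingers=[88,88,88,88,88])

```text
clock: 3.73
tcp_pos: [0.5412, -0.1556, 0.1363]
tool_rot: [-0.099, 0.995, 0.027, -0.0]
contact_force: [0.3, 1.5, -0.0]
opening: 0.0602
```

```bash
python3 -c "
from h import *
todo([.5405,-.129,.12],82.7,0)"
```

```text
t 3.73 tcp [ 0.5412 -0.1556  0.1363] F [ 0.28  1.52 -0.01] open 0.0602 j [ 0.58  0.53 -0.4   1.78  0.01  0.92  0.28]
toolz [-0.006  0.197 -0.98 ] toolx [0.999 0.054 0.005]
rotvec [-0.161 -0.142  1.384] deg 80.2 lin mm [ -0.7  26.6 -16.3]
```

>>> servo_tool(rotation=[[-0.014,-0.012,0.118],[-0.028,-0.025,0.237],[-0.041,-0.037,0.355],[-0.055,-0.049,0.473],[-0.069,-0.061,0.592]], linear=[[0,5,0],[0,10,0],[0,16,0],[0,21,0],[0,26,0]], fingers=[88,88,88,88,88])

```text
clock: 4.15
tcp_pos: [0.5412, -0.129, 0.1365]
tool_rot: [-0.059, 0.945, 0.322, -0.0]
contact_force: [0.4, -0.2, 0.9]
opening: 0.0603
```

```bash
python3 -c "
from h import *
todo([.5405,-.129,.12],82.7,0)"
```

```text
t 4.15 tcp [ 0.5412 -0.129   0.1365] F [ 0.44 -0.17  0.86] open 0.0603 j [ 0.57  0.54 -0.52  1.79  0.18  0.94  0.65]
toolz [-0.038  0.112 -0.993] toolx [0.793 0.609 0.038]
rotvec [-0.091 -0.08   0.785] deg 45.5 lin mm [ -0.7   0.  -16.5]
```

>>> servo_tool(rotation=[[-0.014,-0.012,0.119],[-0.028,-0.025,0.238],[-0.042,-0.037,0.357],[-0.055,-0.049,0.475],[-0.069,-0.061,0.595]], linear=[[0,0,0],[0,0,-5],[0,0,-10],[0,0,-15],[0,0,-20]], fingers=[88,88,88,88,88])

```text
clock: 4.57
tcp_pos: [0.5413, -0.1287, 0.1164]
tool_rot: [-0.014, 0.808, 0.589, 0.0]
contact_force: [-0.9, 0.1, 0.6]
opening: 0.0603
```

>>> servo_tool(rotation=[[-0.012,-0.01,0.1],[-0.022,-0.018,0.19],[-0.022,-0.018,0.19],[-0.022,-0.018,0.19],[-0.022,-0.018,0.19]], linear=[[0,0,0],[0,0,0],[0,0,0],[0,0,0],[0,0,0]], fingers=[88,88,88,88,88])

```text
clock: 4.98
tcp_pos: [0.5413, -0.1288, 0.1165]
tool_rot: [-0.0, 0.75, 0.662, -0.0]
contact_force: [-0.2, 0.4, -0.6]
opening: 0.0601
```

Run:
```python
from h import *
from cell import camera
todo([.5405,-.129,.031],82.7,0)
for n in ["wrist","scene"]:
    c=camera(n);cv2.imwrite(f"pics/{n}4.png",c["color"][:,:,::-1]);np.savez(f"{n}4.npz",**c)
    W=cloud(c);x,y,z=np.moveaxis(W,-1,0);r=(x>.44)&(x<.64)&(y>-.17)&(y<-.09)&(z>.03)&(z<.045)
    t=W[r]; 
    if len(t)>20:
        print(n,len(t),t.mean(0).round(4),np.ptp(t,axis=0)); d=np.linalg.svd((t-t.mean(0))[:,:2])[2][0];print("dir",np.degrees(np.arctan(d[1]/d[0])))
```

```text
t 4.98 tcp [ 0.5413 -0.1288  0.1165] F [-0.17  0.37 -0.55] open 0.0601 j [ 0.6   0.56 -0.66  1.85  0.44  0.88  1.18]
toolz [-0.001 -0.    -1.   ] toolx [ 0.125  0.992 -0.   ]
rotvec [ 0.    -0.001 -0.002] deg 0.2 lin mm [ -0.8  -0.2 -85.5]
wrist 6462 [ 0.5248 -0.1224  0.0375] [0.13188839 0.04952272 0.01225648]
dir -6.999194721854751
scene 581 [ 0.5593 -0.1318  0.0366] [0.13071539 0.04285717 0.01352908]
dir -2.9642698680558515
```

View pics/wrist4.png

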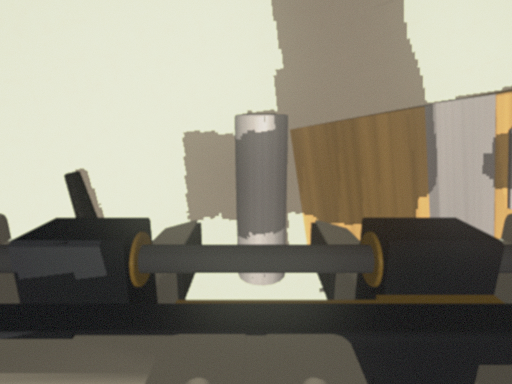

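View pics/scene4.png

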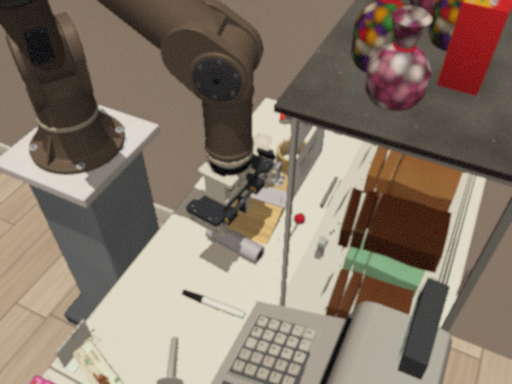

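>>> servo_tool(rotation=[[0,0,0],[0,0,0],[0,0,0],[0,0,0],[0,0,0]], linear=[[0,0,-20],[0,0,-40],[0,0,-60],[0,0,-80],[0,0,-85]], fingers=[88,88,88,88,88])

```text
clock: 5.5
tcp_pos: [0.5398, -0.1291, 0.0289]
tool_rot: [-0.002, 0.75, 0.661, -0.002]
contact_force: [-0.2, -0.1, 0.1]
opening: 0.06
```

>>> servo_tool(rotation=[[0,0,0],[0,0,0],[0,0,0],[0,0,0],[0,0,0]], linear=[[0,0,0],[0,0,0],[0,0,0],[0,0,0],[0,0,0]], fingers=[110,130,150,160,160], grip_force=5)

```text
clock: 5.92
tcp_pos: [0.5406, -0.1291, 0.03]
tool_rot: [-0.001, 0.75, 0.661, -0.001]
contact_force: [0.0, 0.2, 2.9]
opening: 0.0399
```

>>> servo_tool(rotation=[[0,0,0.04],[0,0,0.08],[0,0,0.12],[0,0,0.16],[0,0,0.178]], linear=[[1,0,0],[3,0,0],[4,0,0],[5,0,0],[6,0,0]], fingers=[160,160,160,160,160])

```text
clock: 6.33
tcp_pos: [0.5465, -0.1294, 0.0302]
tool_rot: [-0.001, 0.688, 0.726, -0.001]
contact_force: [-0.8, 0.1, -3.5]
opening: 0.0396
```

>>> servo_tool(rotation=[[0,0,0],[0,0,0],[0,0,0],[0,0,0],[0,0,0]], linear=[[0,0,0],[0,0,0],[0,0,0],[0,0,0],[0,0,0]], fingers=[150,140,120,100,88])

```text
clock: 6.75
tcp_pos: [0.5467, -0.1294, 0.0304]
tool_rot: [-0.0, 0.688, 0.726, -0.001]
contact_force: [-0.7, -0.2, -0.1]
opening: 0.0565
```

>>> servo_tool(rotation=[[0,0,0],[0,0,0],[0,0,-0.05],[0,0,-0.15],[0,0,-0.25]], linear=[[0,0,20],[0,0,50],[0,-10,80],[0,-30,100],[0,-60,105]], fingers=[88,88,88,60,60])

```text
clock: 7.17
tcp_pos: [0.5492, -0.1869, 0.1397]
tool_rot: [0.001, 0.773, 0.634, 0.001]
contact_force: [1.4, -0.8, -0.9]
opening: 0.0683
```

```bash
python3 -c "
from h import *
todo([.546,-.215,.09],3.2,35)"
```

```text
t 7.17 tcp [ 0.5492 -0.1869  0.1397] F [ 1.42 -0.77 -0.94] open 0.0683 j [ 0.69  0.56 -0.65  1.77  0.41  0.94  1.24]
toolz [ 0.004  0.    -1.   ] toolx [0.195 0.981 0.001]
rotvec [ 0.498  0.433 -1.274] deg 82.2 lin mm [ -3.2 -28.1 -49.7]
```

>>> servo_tool(rotation=[[0.043,0.037,-0.109],[0.085,0.074,-0.218],[0.128,0.111,-0.327],[0.17,0.148,-0.436],[0.213,0.185,-0.545]], linear=[[0,-6,0],[0,-12,0],[0,-18,0],[0,-24,0],[0,-28,0]], fingers=[60,60,60,60,60])

```text
clock: 7.58
tcp_pos: [0.5495, -0.2153, 0.1401]
tool_rot: [-0.138, 0.908, 0.395, -0.003]
contact_force: [0.1, 0.5, -0.4]
opening: 0.0701
```

>>> servo_tool(rotation=[[0.043,0.037,-0.109],[0.085,0.074,-0.218],[0.128,0.111,-0.327],[0.17,0.148,-0.436],[0.213,0.185,-0.545]], linear=[[0,0,0],[0,0,0],[0,0,0],[0,0,0],[0,0,0]], fingers=[60,60,60,60,60])

```text
clock: 8.0
tcp_pos: [0.55, -0.2153, 0.1401]
tool_rot: [-0.265, 0.957, 0.118, -0.007]
contact_force: [-0.9, 1.6, -0.9]
opening: 0.0702
```

```bash
python3 -c "
from h import *
todo([.546,-.22,.08],3.2,35)"
```

```text
t 8.0 tcp [ 0.55   -0.2153  0.1401] F [-0.85  1.57 -0.92] open 0.0702 j [ 0.82  0.75 -0.5   1.5  -0.13  1.24  0.69]
toolz [-0.075  0.505 -0.86 ] toolx [0.972 0.229 0.049]
rotvec [ 0.069  0.06  -0.173] deg 11.2 lin mm [ -4.   -4.7 -60.1]
```

>>> servo_tool(rotation=[[0.035,0.03,-0.087],[0.069,0.06,-0.173],[0.069,0.06,-0.173],[0.069,0.06,-0.173],[0.069,0.06,-0.173]], linear=[[-2,-2,0],[-4,-5,-10],[-4,-5,-20],[-4,-5,-30],[-4,-5,-40]], fingers=[60,60,60,60,60])

```text
clock: 8.42
tcp_pos: [0.5461, -0.2195, 0.0994]
tool_rot: [-0.3, 0.953, 0.029, -0.008]
contact_force: [0.4, 0.5, -0.1]
opening: 0.0705
```

```bash
python3 look.py 5
```

```text
[ 177  139  168   48 7866] [ 0.48  -0.152  0.016] [ 0.61  -0.109  0.042]
top [ 0.5447 -0.131   0.0388]
dir 3.0761400723933363
t 8.47 tcp [ 0.5454 -0.219   0.0976] F [-0.1   0.53 -0.72] open 0.0703 j [ 0.85  0.81 -0.47  1.54 -0.2   1.18  0.62]
toolz [-0.035  0.573 -0.819] toolx [ 0.998  0.06  -0.001]
rotvec [-0.001 -0.001 -0.004] deg 0.2 lin mm [ -7.4  39.  -71.6]
```

View pics/w5.png

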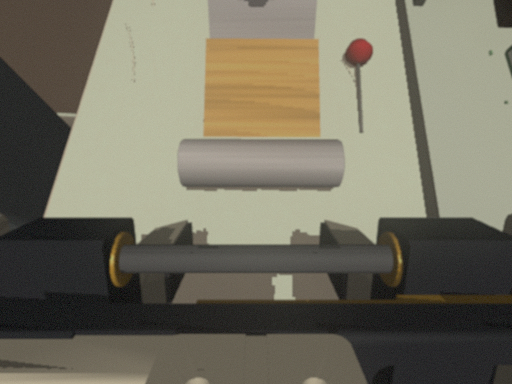

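>>> servo_tool(rotation=[[0,0,0],[0,0,0],[0,0,0],[0,0,0],[0,0,0]], linear=[[0,4,-25],[0,8,-50],[0,14,-65],[0,22,-71],[0,32,-71]], fingers=[60,60,60,60,60])

```text
clock: 8.88
tcp_pos: [0.5451, -0.1858, 0.0255]
tool_rot: [-0.301, 0.953, 0.029, -0.01]
contact_force: [0.4, -0.3, -0.1]
opening: 0.0702
```

>>> servo_tool(rotation=[[0,0,0],[0,0,0],[0,0,0],[0,0,0],[0,0,0]], linear=[[0,3,0],[0,6,0],[0,8,0],[0,10,0],[0,12,0]], fingers=[60,60,60,60,60])

```text
clock: 9.3
tcp_pos: [0.5455, -0.1742, 0.0261]
tool_rot: [-0.301, 0.953, 0.029, -0.01]
contact_force: [1.2, -0.1, 0.1]
opening: 0.07
```

>>> servo_tool(rotation=[[0,0,0],[0,0,0],[0,0,0],[0,0,0],[0,0,0]], linear=[[0,3,0],[0,6,0],[0,8,0],[0,10,0],[0,12,0]], fingers=[60,60,60,60,60])

```text
clock: 9.72
tcp_pos: [0.5454, -0.162, 0.026]
tool_rot: [-0.301, 0.953, 0.029, -0.01]
contact_force: [0.8, -0.3, -0.0]
opening: 0.0699
```

```bash
python3 look.py 6
```

```text
[  127   143   263    72 18171] [ 0.479 -0.141  0.013] [ 0.609 -0.097  0.043]
top [ 0.5442 -0.1198  0.0388]
dir 3.124051968231013
t 9.77 tcp [ 0.5454 -0.1614  0.0261] F [-0.09  1.45  0.71] open 0.0704 j [ 0.8   0.88 -0.48  1.65 -0.21  0.99  0.62]
toolz [-0.036  0.573 -0.818] toolx [ 0.998  0.062 -0.001]
rotvec [-0.001 -0.001 -0.006] deg 0.3 lin mm [ -7.4 -18.6  -0.1]
```

View pics/w6.png

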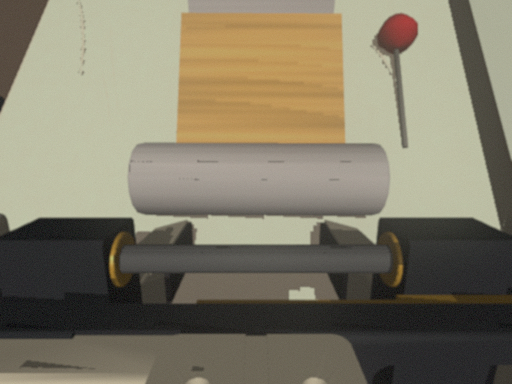

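>>> servo_tool(rotation=[[0,0,0],[0,0,0],[0,0,0],[0,0,0],[0,0,0]], linear=[[0,4,0],[0,8,0],[0,12,0],[-1,16,0],[-1,20,0]], fingers=[60,60,60,60,60])

```text
clock: 10.18
tcp_pos: [0.5441, -0.1408, 0.0261]
tool_rot: [-0.301, 0.953, 0.029, -0.01]
contact_force: [-0.5, -0.2, -0.8]
opening: 0.0704
```

>>> servo_tool(rotation=[[0,0,0],[0,0,0],[0,0,0],[0,0,0],[0,0,0]], linear=[[0,3,0],[0,6,0],[0,9,0],[-1,12,0],[-1,15,0]], fingers=[60,60,60,60,60])

```text
clock: 10.6
tcp_pos: [0.5432, -0.1261, 0.0261]
tool_rot: [-0.301, 0.953, 0.029, -0.01]
contact_force: [0.4, -2.5, 0.6]
opening: 0.0703
```

```bash
python3 look.py 7
```

```text
[  125   147   268    96 19841] [ 0.477 -0.115  0.012] [ 0.608 -0.064  0.044]
top [ 0.5424 -0.0878  0.0408]
dir 3.271615352205222
t 10.65 tcp [ 0.5431 -0.1251  0.0262] F [-0.6  -0.63  0.12] open 0.0699 j [ 0.77  0.86 -0.5   1.71 -0.22  0.93  0.59]
toolz [-0.037  0.574 -0.818] toolx [ 0.998  0.062 -0.001]
rotvec [-0.002 -0.001 -0.006] deg 0.4 lin mm [ -5.1 -54.9  -0.2]
```

View pics/w7.png

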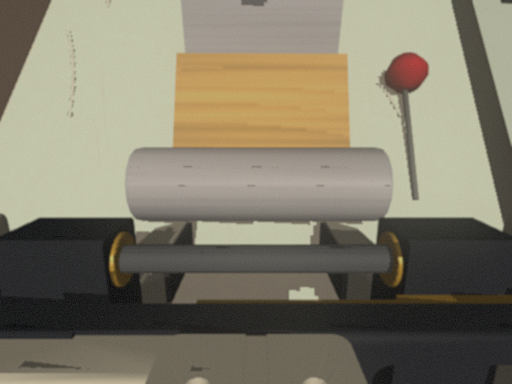

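Squared up and starting to climb (roller at rows 147–220, columns 128–390, centred on the ramp at columns 175–348). Now up the ramp.

>>> servo_tool(rotation=[[0,0,0],[0,0,0],[0,0,0],[0,0,0],[0,0,0]], linear=[[0,3,0],[0,6,0],[0,9,0],[-1,12,0],[-1,15,0.5]], fingers=[60,60,60,60,60])

```text
clock: 11.07
tcp_pos: [0.5419, -0.1097, 0.0266]
tool_rot: [-0.301, 0.953, 0.029, -0.01]
contact_force: [0.2, -2.4, 0.1]
opening: 0.0702
```

>>> servo_tool(rotation=[[0,0,0],[0,0,0],[0,0,0],[0,0,0],[0,0,0]], linear=[[0,3,1],[0,6,1.5],[0,9,2],[-1,12,3],[-1,15,4]], fingers=[60,60,60,60,60])

```text
clock: 11.48
tcp_pos: [0.5407, -0.0944, 0.0307]
tool_rot: [-0.301, 0.953, 0.029, -0.01]
contact_force: [-0.8, -2.1, -0.2]
opening: 0.0703
```

>>> servo_tool(rotation=[[0,0,0],[0,0,0],[0,0,0],[0,0,0],[0,0,0]], linear=[[0,3,1],[0,6,1.5],[0,9,2],[-1,12,3],[-1,15,4]], fingers=[60,60,60,60,60])

```text
clock: 11.9
tcp_pos: [0.5395, -0.0791, 0.0347]
tool_rot: [-0.301, 0.953, 0.029, -0.01]
contact_force: [0.8, -1.2, 0.1]
opening: 0.0702
```

```bash
python3 look.py 8
```

```text
[  124   147   274    91 20229] [ 0.474 -0.068  0.022] [ 0.605 -0.02   0.056]
top [ 0.5398 -0.042   0.0522]
dir 3.2393816207739996
t 11.95 tcp [ 0.5395 -0.0782  0.0351] F [ 0.67  0.42 -0.5 ] open 0.0702 j [ 0.73  0.82 -0.52  1.77 -0.25  0.87  0.55]
toolz [-0.038  0.574 -0.818] toolx [ 0.998  0.063 -0.002]
rotvec [-0.002 -0.002 -0.007] deg 0.5 lin mm [  -1.5 -101.8   -9.1]
```

View pics/w8.png

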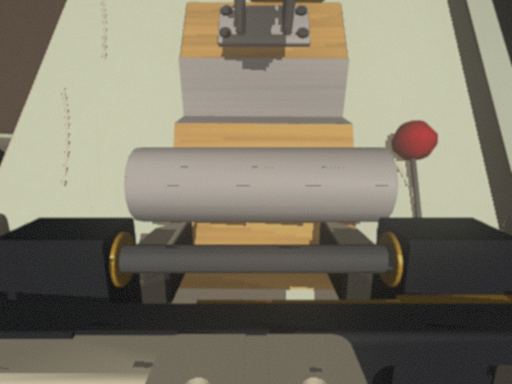

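>>> servo_tool(rotation=[[0,0,0],[0,0,0],[0,0,0],[0,0,0],[0,0,0]], linear=[[0,3,1],[0,6,1.5],[0,9,2],[-1,12,3],[-1,15,4]], fingers=[60,60,60,60,60])

```text
clock: 12.37
tcp_pos: [0.5383, -0.0629, 0.0392]
tool_rot: [-0.302, 0.953, 0.03, -0.01]
contact_force: [0.4, -2.8, -0.0]
opening: 0.07
```

>>> servo_tool(rotation=[[0,0,0],[0,0,0],[0,0,0],[0,0,0],[0,0,0]], linear=[[0,3,1],[0,6,1.5],[0,9,2],[-1,12,3],[-1,15,4]], fingers=[60,60,60,60,60])

```text
clock: 12.78
tcp_pos: [0.5371, -0.0476, 0.0432]
tool_rot: [-0.302, 0.953, 0.03, -0.011]
contact_force: [-0.2, -3.3, 0.3]
opening: 0.0701
```

```bash
python3 look.py 9
```

```text
[  125   107   274   131 26996] [ 0.472 -0.037  0.012] [0.625 0.052 0.064]
top [ 0.5378 -0.0103  0.0602]
dir 3.284826411701397
t 12.83 tcp [ 0.5371 -0.0467  0.0436] F [-0.14  0.18  0.38] open 0.0703 j [ 0.7   0.8  -0.54  1.81 -0.27  0.84  0.53]
toolz [-0.038  0.575 -0.817] toolx [ 0.998  0.064 -0.002]
rotvec [-0.003 -0.002 -0.008] deg 0.5 lin mm [   0.9 -133.3  -17.6]
```

View pics/w9.png

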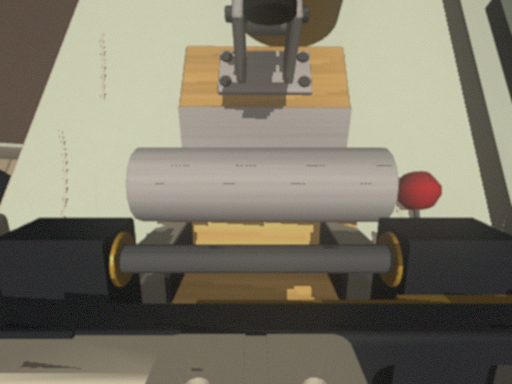

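>>> servo_tool(rotation=[[0,0,0],[0,0,0],[0,0,0],[0,0,0],[0,0,0]], linear=[[0,2,0.5],[0,4,1],[0,6,1.5],[0,8,2],[-0.5,10,2.5]], fingers=[60,60,60,60,60])

```text
clock: 13.25
tcp_pos: [0.5367, -0.0364, 0.0461]
tool_rot: [-0.302, 0.953, 0.03, -0.011]
contact_force: [1.5, -0.5, -0.4]
opening: 0.0702
```

```bash
python3 look.py 10
```

```text
[  126   125   271   113 23901] [ 0.472 -0.026  0.021] [0.602 0.052 0.066]
top [0.5369 0.0015 0.0627]
dir 3.3422745199543233
t 13.3 tcp [ 0.5365 -0.0357  0.0464] F [-0.66  0.7  -0.05] open 0.0699 j [ 0.68  0.79 -0.55  1.82 -0.28  0.83  0.52]
toolz [-0.039  0.576 -0.817] toolx [ 0.998  0.065 -0.002]
rotvec [-0.004 -0.002 -0.009] deg 0.6 lin mm [   1.5 -144.3  -20.4]
```

View pics/w10.png

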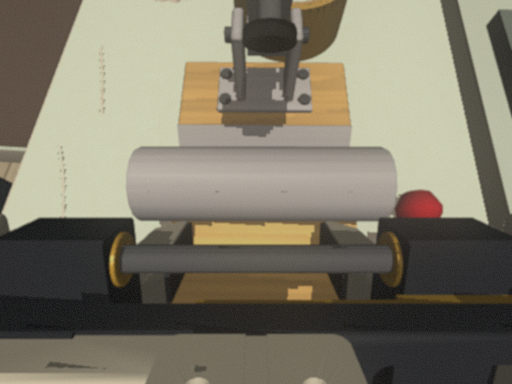

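>>> servo_tool(rotation=[[0,0,0],[0,0,0],[0,0,0],[0,0,0],[0,0,0]], linear=[[0,1,0.2],[0,2,0.4],[0,3,0.6],[0,4,0.8],[0,5,1]], fingers=[60,60,60,60,60])

```text
clock: 13.72
tcp_pos: [0.5364, -0.0305, 0.0473]
tool_rot: [-0.303, 0.953, 0.031, -0.011]
contact_force: [0.3, -0.9, -0.5]
opening: 0.0701
```

```bash
python3 look.py 11
```

```text
[  139   134   246    72 16583] [ 0.471 -0.001  0.023] [0.602 0.052 0.057]
top [0.536  0.0204 0.0531]
dir 2.995521113237383
t 13.77 tcp [ 0.5364 -0.0303  0.0474] F [ 0.17 -0.33  0.08] open 0.0702 j [ 0.68  0.79 -0.55  1.83 -0.28  0.82  0.51]
toolz [-0.039  0.576 -0.817] toolx [ 0.998  0.065 -0.002]
rotvec [-0.004 -0.002 -0.009] deg 0.6 lin mm [   1.6 -149.7  -21.4]
```

The roller has dropped into the vee: its top is at 53 mm and its direction is 3.0°. I'll back off and measure the arm.

>>> servo_tool(rotation=[[0,0,0],[-0.1,-0.005,0],[-0.2,-0.01,0],[-0.3,-0.015,0],[-0.4,-0.02,0]], linear=[[0,-12,6],[0,-35,35],[0,-50,70],[0,-60,100],[0,-70,130]], fingers=[60,120,200,255,255])

```text
clock: 14.18
tcp_pos: [0.5368, -0.1015, 0.1796]
tool_rot: [-0.105, 0.994, 0.03, -0.006]
contact_force: [0.2, -0.0, -0.6]
opening: 0.0482
```

Run:
```python
from h import *
from cell import camera
for n,(x0,y0,x1,y1) in {"side":(190,130,310,230),"scene":(220,110,330,260)}.items():
    c=camera(n);np.savez(f"{n}12.npz",**c)
    cv2.imwrite(f"pics/{n}12.png",cv2.resize(c["color"][y0:y1,x0:x1,::-1],None,fx=4,fy=4,interpolation=cv2.INTER_CUBIC))
    W=cloud(c);x,y,z=np.moveaxis(W,-1,0)
    r=(x>.515)&(x<.56)&(y>-.0)&(y<.09)&(z>.062)&(z<.19)
    e=np.array([-.055,.9985]);Q=W[r];xr=(Q[:,:2]-[.538,.023])@e
    for zc in np.arange(.06,.19,.01):
        m=(Q[:,2]>zc)&(Q[:,2]<=zc+.01)
        if m.sum()>2: print(n,zc.round(2),m.sum(),"xr %.3f %.3f %.3f"%tuple(np.percentile(xr[m],[5,50,95])),Q[m][:,0].mean().round(3))
    r=(x>.46)&(x<.62)&(y>-.02)&(y<.06)&(z>.042)&(z<.06);t=W[r];print("roller",t.mean(0).round(4),np.percentile(t,[1,99],axis=0).round(3).tolist())
todo([.53,.09,.25],3.2,0)
```

```text
side 0.06 7 xr 0.041 0.042 0.050 0.518
side 0.07 20 xr 0.041 0.043 0.054 0.524
side 0.08 26 xr 0.040 0.046 0.057 0.524
side 0.1 3 xr 0.029 0.031 0.033 0.528
side 0.13 14 xr 0.012 0.037 0.042 0.53
side 0.14 4 xr 0.007 0.009 0.012 0.517
side 0.15 7 xr 0.000 0.004 0.011 0.519
side 0.16 6 xr -0.000 0.005 0.007 0.52
roller [0.4702 0.0164 0.0466] [[0.469, 0.004, 0.043], [0.471, 0.028, 0.052]]
scene 0.13 6 xr 0.036 0.039 0.042 0.537
roller [0.5474 0.0127 0.0497] [[0.475, -0.0, 0.042], [0.599, 0.036, 0.056]]
t 14.28 tcp [ 0.54   -0.0981  0.184 ] F [ 0.56  0.6  -0.02] open 0.0401 j [ 0.49  0.45 -0.39  1.77 -0.05  0.99  0.23]
toolz [-0.011  0.207 -0.978] toolx [0.998 0.067 0.003]
rotvec [-0.208 -0.01  -0.012] deg 12.0 lin mm [-10.  188.1  66. ]
```

View pics/side12.png

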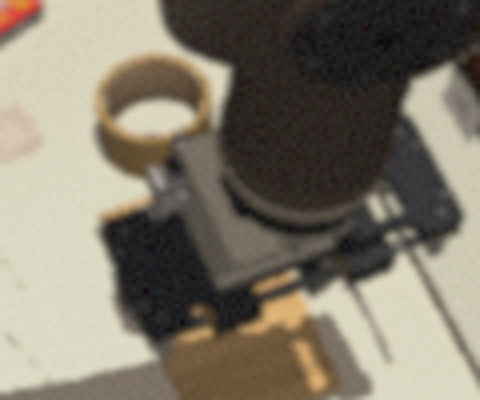

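View pics/scene12.png

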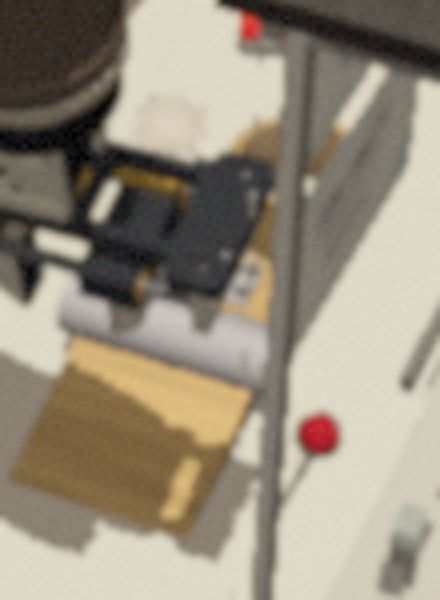

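>>> servo_tool(rotation=[[-0.07,0,0],[-0.14,-0.01,-0.01],[-0.208,-0.01,-0.012],[-0.208,-0.01,-0.012],[-0.208,-0.01,-0.012]], linear=[[0,10,30],[0,35,56],[-2,70,56],[-3,105,56],[-4,140,56]], fingers=[255,255,255,255,255])

```text
clock: 14.7
tcp_pos: [0.5353, 0.0448, 0.2403]
tool_rot: [-0.0, 1.0, 0.029, 0.0]
contact_force: [0.8, 0.2, -0.8]
opening: 0.0067
```

Run:
```python
from h import *
from cell import camera
todo([.5358,.068,.167],3.2,0)
for n,(x0,y0,x1,y1) in {"scene":(200,80,350,260),"wrist":(0,0,512,384)}.items():
    c=camera(n);np.savez(f"{n}13.npz",**c);k=3 if n=="scene" else 1
    cv2.imwrite(f"pics/{n}13.png",cv2.resize(c["color"][y0:y1,x0:x1,::-1],None,fx=k,fy=k,interpolation=cv2.INTER_CUBIC))
    W=cloud(c);x,y,z=np.moveaxis(W,-1,0);e=np.array([-.055,.9985])
    r=(x>.512)&(x<.565)&(y>-.03)&(y<.09)&(z>.062)&(z<.175)
    Q=W[r];xr=(Q[:,:2]-[.538,.023])@e
    for zc in np.arange(.06,.19,.01):
        m=(Q[:,2]>zc)&(Q[:,2]<=zc+.01)
        if m.sum()>2: print(n,zc.round(2),m.sum(),"xr %.3f %.3f %.3f"%tuple(np.percentile(xr[m],[5,50,95])),Q[m][:,0].mean().round(3))
```

```text
t 14.7 tcp [0.5353 0.0448 0.2403] F [ 0.79  0.22 -0.76] open 0.0067 j [ 0.11  0.33 -0.38  1.78  0.14  1.06 -0.26]
toolz [ 0.001  0.    -1.   ] toolx [0.998 0.058 0.001]
rotvec [-0.     0.001 -0.002] deg 0.1 lin mm [  0.5  23.2 -73.3]
scene 0.06 16 xr 0.039 0.043 0.055 0.541
scene 0.07 43 xr 0.039 0.043 0.054 0.546
scene 0.08 41 xr 0.039 0.047 0.058 0.547
scene 0.09 10 xr 0.034 0.037 0.041 0.543
scene 0.1 15 xr 0.009 0.029 0.034 0.542
scene 0.11 39 xr 0.003 0.007 0.027 0.541
scene 0.12 26 xr 0.003 0.017 0.020 0.54
scene 0.13 29 xr 0.009 0.012 0.039 0.541
scene 0.14 31 xr 0.004 0.006 0.013 0.543
scene 0.15 64 xr -0.002 0.001 0.006 0.542
scene 0.16 32 xr -0.000 0.004 0.007 0.541
wrist 0.06 14 xr 0.044 0.062 0.063 0.538
wrist 0.07 86 xr 0.049 0.056 0.063 0.536
wrist 0.08 622 xr 0.044 0.053 0.061 0.534
wrist 0.09 155 xr 0.043 0.045 0.048 0.535
wrist 0.1 92 xr 0.037 0.041 0.043 0.536
wrist 0.11 34 xr 0.032 0.035 0.037 0.535
wrist 0.12 163 xr 0.026 0.032 0.045 0.536
wrist 0.13 562 xr 0.021 0.025 0.043 0.536
wrist 0.14 282 xr 0.017 0.019 0.021 0.536
wrist 0.15 70 xr 0.010 0.012 0.015 0.535
wrist 0.16 48 xr 0.003 0.007 0.010 0.536
```

View pics/scene13.png

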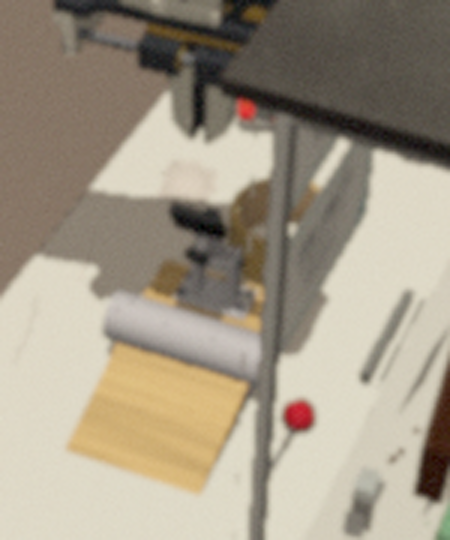

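View pics/wrist13.png

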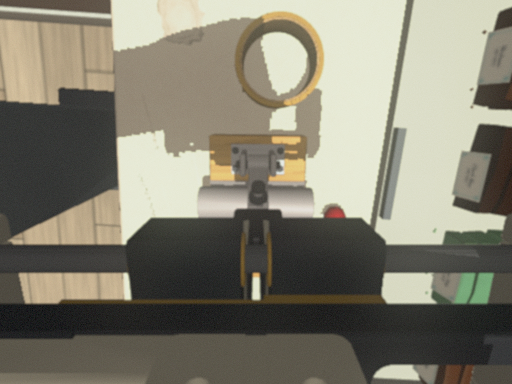

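>>> servo_tool(rotation=[[0,0,0],[0,0,0],[0,0,0],[0,0,0],[0,0,0]], linear=[[0,15,0],[0,23,-10],[0,23,-35],[0,23,-60],[0,23,-73]], fingers=[255,255,255,255,255])

```text
clock: 15.22
tcp_pos: [0.5331, 0.0717, 0.1633]
tool_rot: [-0.002, 0.999, 0.033, -0.002]
contact_force: [-0.7, -0.6, -0.0]
opening: 0.0004
```

>>> servo_tool(rotation=[[0,0,0],[0,0,0],[0,0,0],[0,0,0],[0,0,0]], linear=[[0,-4,0],[0,-7,0],[0,-10,0],[0,-12,0],[0,-14,0]], fingers=[255,255,255,255,255])

```text
clock: 15.63
tcp_pos: [0.5338, 0.0572, 0.1642]
tool_rot: [-0.002, 0.999, 0.032, -0.001]
contact_force: [0.7, -0.1, -0.2]
opening: 0.0004
```

```bash
cat > arm.py <<'E'
from h import *
from cell import get_state,camera
import sys
s=get_state();p=s["tcp_pos"];e=np.array([-.055,.9985]);xr=((p[:2]-[.538,.023])@e)*1e3;zt=p[2]*1e3-22
print("t",round(s["clock"],2),"tcp",p.round(4),"xr",xr.round(1),"tipz",zt.round(1),"F",s["contact_force"].round(2))
D=9.5
# theta implied by front edge touching upper face plane (5mm off)
f=lambda th:((xr-D-52)*np.sin(th)+(zt-76)*np.cos(th))-5
ths=np.linspace(-.3,1.5,1801);v=f(ths);i=np.argmin(abs(v));print("theta if touching",ths[i].round(3))
for th in np.arange(1.1,-.21,-.1):
    X=52-80*np.cos(th)+5*np.sin(th)+D;Z=76+80*np.sin(th)+5*np.cos(th)
    print("th %.1f  xr %.1f tipz %.1f  dxr %.1f dz %.1f"%(th,X,Z,X-xr,Z-zt))
if len(sys.argv)>1:
    n=sys.argv[1];c=camera("scene");cv2.imwrite(f"pics/a{n}.png",cv2.resize(c["color"][80:260,200:350,::-1],None,fx=3,fy=3,interpolation=cv2.INTER_CUBIC))
E
python3 arm.py 1
```

```text
t 15.63 tcp [0.5338 0.0572 0.1642] xr 34.4 tipz 142.2 F [ 0.65 -0.09 -0.18]
theta if touching 1.112
th 1.1  xr 29.7 tipz 149.6  dxr -4.7 dz 7.3
th 1.0  xr 22.5 tipz 146.0  dxr -11.9 dz 3.8
th 0.9  xr 15.7 tipz 141.8  dxr -18.7 dz -0.4
th 0.8  xr 9.4 tipz 136.9  dxr -25.0 dz -5.3
th 0.7  xr 3.5 tipz 131.4  dxr -30.9 dz -10.9
th 0.6  xr -1.7 tipz 125.3  dxr -36.1 dz -16.9
th 0.5  xr -6.3 tipz 118.7  dxr -40.7 dz -23.5
th 0.4  xr -10.2 tipz 111.8  dxr -44.6 dz -30.5
th 0.3  xr -13.4 tipz 104.4  dxr -47.8 dz -37.8
th 0.2  xr -15.9 tipz 96.8  dxr -50.3 dz -45.4
th 0.1  xr -17.6 tipz 89.0  dxr -52.0 dz -53.3
th -0.0  xr -18.5 tipz 81.0  dxr -52.9 dz -61.2
th -0.1  xr -18.6 tipz 73.0  dxr -53.0 dz -69.2
th -0.2  xr -17.9 tipz 65.0  dxr -52.3 dz -77.2
```

View pics/a1.png

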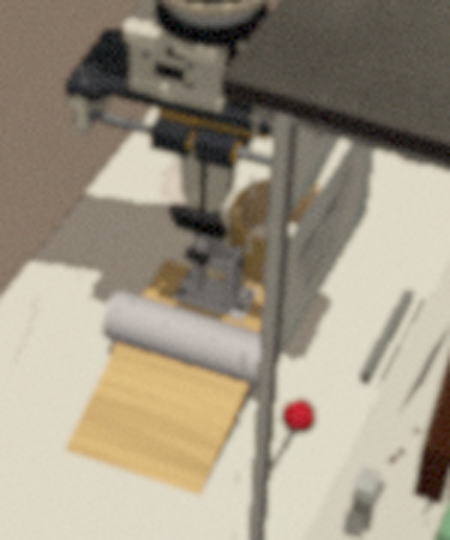

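>>> servo_tool(rotation=[[0,0,0],[0,0,0],[0,0,0],[0,0,0],[0,0,0]], linear=[[1,-4,0],[2,-8,0],[3,-12,0],[3,-16,-1],[3,-20,-2]], fingers=[255,255,255,255,255])

```text
clock: 16.1
tcp_pos: [0.5371, 0.037, 0.1623]
tool_rot: [-0.002, 0.999, 0.033, -0.001]
contact_force: [0.2, 3.1, -0.0]
opening: 0.0002
```

```bash
python3 arm.py 2
```

```text
t 16.1 tcp [0.5371 0.037  0.1623] xr 14.0 tipz 140.3 F [ 0.17  3.1  -0.01]
theta if touching 0.872
th 1.1  xr 29.7 tipz 149.6  dxr 15.6 dz 9.3
th 1.0  xr 22.5 tipz 146.0  dxr 8.4 dz 5.8
th 0.9  xr 15.7 tipz 141.8  dxr 1.7 dz 1.5
th 0.8  xr 9.4 tipz 136.9  dxr -4.7 dz -3.4
th 0.7  xr 3.5 tipz 131.4  dxr -10.5 dz -8.9
th 0.6  xr -1.7 tipz 125.3  dxr -15.7 dz -15.0
th 0.5  xr -6.3 tipz 118.7  dxr -20.3 dz -21.5
th 0.4  xr -10.2 tipz 111.8  dxr -24.3 dz -28.5
th 0.3  xr -13.4 tipz 104.4  dxr -27.5 dz -35.8
th 0.2  xr -15.9 tipz 96.8  dxr -29.9 dz -43.5
th 0.1  xr -17.6 tipz 89.0  dxr -31.6 dz -51.3
th -0.0  xr -18.5 tipz 81.0  dxr -32.5 dz -59.3
th -0.1  xr -18.6 tipz 73.0  dxr -32.6 dz -67.3
th -0.2  xr -17.9 tipz 65.0  dxr -31.9 dz -75.3
```

View pics/a2.png

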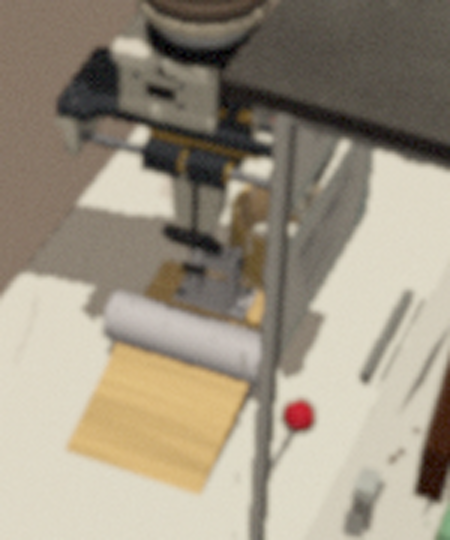

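>>> servo_tool(rotation=[[0,0,0],[0,0,0],[0,0,0],[0,0,0],[0,0,0]], linear=[[0,-4,-3],[0,-8,-6],[1,-11,-9],[1,-14,-12],[1,-17,-15]], fingers=[255,255,255,255,255])

```text
clock: 16.57
tcp_pos: [0.5379, 0.0184, 0.1465]
tool_rot: [-0.002, 0.999, 0.032, -0.001]
contact_force: [-0.8, 3.0, 1.7]
opening: 0.0006
```

>>> servo_tool(rotation=[[0,0,0],[0,0,0],[0,0,0],[0,0,0],[0,0,0]], linear=[[0,-3,-3],[0,-6,-7],[0,-8,-10],[1,-10,-14],[1,-12,-17]], fingers=[255,255,255,255,255])

```text
clock: 16.98
tcp_pos: [0.5387, 0.006, 0.1289]
tool_rot: [-0.002, 0.999, 0.032, -0.002]
contact_force: [-0.4, 2.5, 1.9]
opening: 0.0007
```

```bash
python3 arm.py 3
```

```text
t 16.98 tcp [0.5387 0.006  0.1289] xr -17.0 tipz 106.9 F [-0.4   2.5   1.87]
theta if touching 0.316
th 1.1  xr 29.7 tipz 149.6  dxr 46.7 dz 42.6
th 1.0  xr 22.5 tipz 146.0  dxr 39.5 dz 39.1
th 0.9  xr 15.7 tipz 141.8  dxr 32.7 dz 34.8
th 0.8  xr 9.4 tipz 136.9  dxr 26.4 dz 29.9
th 0.7  xr 3.5 tipz 131.4  dxr 20.6 dz 24.4
th 0.6  xr -1.7 tipz 125.3  dxr 15.3 dz 18.4
th 0.5  xr -6.3 tipz 118.7  dxr 10.7 dz 11.8
th 0.4  xr -10.2 tipz 111.8  dxr 6.8 dz 4.8
th 0.3  xr -13.4 tipz 104.4  dxr 3.6 dz -2.5
th 0.2  xr -15.9 tipz 96.8  dxr 1.1 dz -10.2
th 0.1  xr -17.6 tipz 89.0  dxr -0.6 dz -18.0
th -0.0  xr -18.5 tipz 81.0  dxr -1.5 dz -25.9
th -0.1  xr -18.6 tipz 73.0  dxr -1.6 dz -34.0
th -0.2  xr -17.9 tipz 65.0  dxr -0.9 dz -41.9
```

View pics/a3.png

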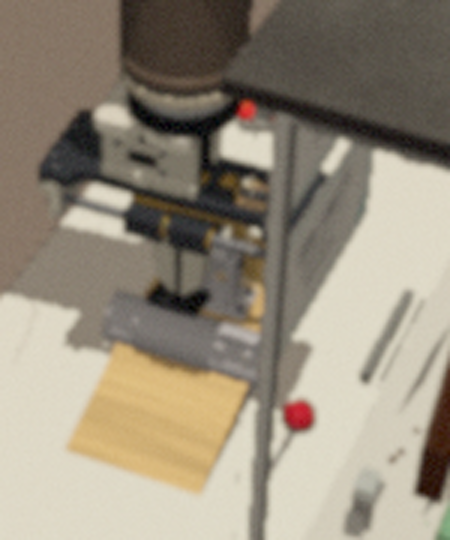

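>>> servo_tool(rotation=[[0,0,0],[0,0,0],[0,0,0],[0,0,0],[0,0,0]], linear=[[0,-1,-2],[0,-2,-4],[0,-3,-5],[0,-4,-7],[0,-4,-8]], fingers=[255,255,255,255,255])

```text
clock: 17.45
tcp_pos: [0.5387, 0.0012, 0.1204]
tool_rot: [-0.001, 0.999, 0.032, -0.002]
contact_force: [-0.0, 0.9, 2.5]
opening: 0.0004
```

>>> servo_tool(rotation=[[0,0,0],[0,0,0],[0,0,0],[0,0,0],[0,0,0]], linear=[[0,-1,-1],[0,-1,-2],[0,-2,-3],[0,-2,-4],[0,-2,-4]], fingers=[255,255,255,255,255])

```text
clock: 17.87
tcp_pos: [0.5387, -0.001, 0.1162]
tool_rot: [-0.001, 1.0, 0.032, -0.002]
contact_force: [0.9, 1.0, 1.1]
opening: 0.0007
```

```bash
python3 arm.py|head -2
```

```text
t 17.87 tcp [ 0.5387 -0.001   0.1162] xr -24.1 tipz 94.2 F [0.94 0.99 1.07]
theta if touching 0.153
```

>>> servo_tool(rotation=[[0,0,0],[0,0,0],[0,0,0]], linear=[[0,0,-1],[0,0,-2],[0,0,-2]], fingers=[255,255,255])

```text
clock: 18.12
tcp_pos: [0.5388, -0.0014, 0.1141]
tool_rot: [-0.001, 1.0, 0.031, -0.002]
contact_force: [0.4, 0.4, 1.4]
opening: 0.0006
```

>>> servo_tool(rotation=[[0,0,0],[0,0,0],[0,0,0]], linear=[[0,0,-1],[0,0,-2],[0,0,-2]], fingers=[255,255,255])

```text
clock: 18.37
tcp_pos: [0.5388, -0.0017, 0.1119]
tool_rot: [-0.001, 1.0, 0.031, -0.002]
contact_force: [0.3, 0.5, 0.8]
opening: 0.0001
```

>>> servo_tool(rotation=[[0,0,0],[0,0,0],[0,0,0]], linear=[[0,0,-1],[0,0,-2],[0,0,-2]], fingers=[255,255,255])

```text
clock: 18.62
tcp_pos: [0.5388, -0.0019, 0.1097]
tool_rot: [-0.001, 1.0, 0.031, -0.002]
contact_force: [0.4, -0.8, 2.2]
opening: 0.0009
```

```bash
python3 arm.py 4|head -2
```

```text
t 18.62 tcp [ 0.5388 -0.0019  0.1097] xr -24.9 tipz 87.7 F [ 0.43 -0.82  2.23]
theta if touching 0.077
```

View pics/a4.png

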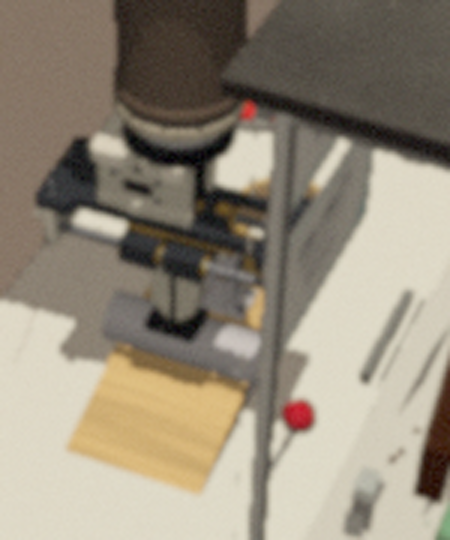

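>>> servo_tool(rotation=[[0,0,0],[0,0,0],[0,0,0]], linear=[[0,0,-1],[0,0,-2],[0,0,-3]], fingers=[255,255,255])

```text
clock: 18.92
tcp_pos: [0.5387, -0.0021, 0.1066]
tool_rot: [-0.001, 1.0, 0.031, -0.002]
contact_force: [0.3, -2.1, 1.8]
opening: 0.0002
```

>>> servo_tool(rotation=[[0,0,0],[0,0,0]], linear=[[0,0,-1],[0,0,-2]], fingers=[255,255])

```text
clock: 19.08
tcp_pos: [0.5388, -0.0022, 0.1046]
tool_rot: [-0.001, 1.0, 0.031, -0.002]
contact_force: [0.6, -2.4, 3.0]
opening: 0.0005
```

>>> servo_tool(rotation=[[0,0,0],[0,0,0]], linear=[[0,0,-1],[0,0,-2]], fingers=[255,255])

```text
clock: 19.25
tcp_pos: [0.5387, -0.0023, 0.1024]
tool_rot: [-0.001, 1.0, 0.031, -0.002]
contact_force: [0.0, -2.2, 4.3]
opening: 0.0001
```

```bash
python3 arm.py |head -2
```

```text
t 19.25 tcp [ 0.5387 -0.0023  0.1024] xr -25.3 tipz 80.4 F [ 0.01 -2.2   4.25]
theta if touching -0.007
```

>>> servo_tool(rotation=[[0,0,0],[0,0,0]], linear=[[0,0,-1],[0,0,-1]], fingers=[255,255])

```text
clock: 19.42
tcp_pos: [0.5387, -0.0024, 0.1014]
tool_rot: [-0.001, 1.0, 0.031, -0.002]
contact_force: [-0.5, -1.4, 3.7]
opening: 0.0005
```

>>> servo_tool(rotation=[[0,0,0],[0,0,0]], linear=[[0,0,-1],[0,0,-1]], fingers=[255,255])

```text
clock: 19.58
tcp_pos: [0.5388, -0.0024, 0.1006]
tool_rot: [-0.001, 1.0, 0.031, -0.002]
contact_force: [-0.3, -1.8, 7.8]
opening: -0.0
```

>>> servo_tool(rotation=[[0,0,0],[0,0,0]], linear=[[0,0,-1],[0,0,-1]], fingers=[255,255])

```text
clock: 19.75
tcp_pos: [0.5388, -0.0024, 0.0999]
tool_rot: [-0.0, 1.0, 0.031, -0.002]
contact_force: [-1.2, -1.8, 9.1]
opening: 0.0002
```

```bash
python3 arm.py |head -2
```

```text
t 19.75 tcp [ 0.5388 -0.0024  0.0999] xr -25.4 tipz 77.9 F [-1.17 -1.77  9.13]
theta if touching -0.035
```

>>> servo_tool(rotation=[[0,0,0],[0,0,0]], linear=[[0,0,-0.6],[0,0,-0.6]], fingers=[255,255])

```text
clock: 19.92
tcp_pos: [0.5388, -0.0025, 0.0998]
tool_rot: [-0.0, 1.0, 0.031, -0.002]
contact_force: [-2.4, -2.0, 10.1]
opening: 0.0006
```

Run:
```python
from h import *
from cell import camera,get_state
for i in range(4):
    print(get_state()["contact_force"].round(1),get_state()["tcp_pos"].round(4)); c=camera("scene")
cv2.imwrite("pics/a5.png",cv2.resize(c["color"][150:260,220:320,::-1],None,fx=5,fy=5,interpolation=cv2.INTER_CUBIC))
```

```text
[-2.4 -2.  10.1] [ 0.5388 -0.0025  0.0998]
[-1.4 -2.  10.8] [ 0.5388 -0.0025  0.0998]
[-1.9 -1.9 10.2] [ 0.5388 -0.0025  0.0998]
[-2.1 -2.2 10.1] [ 0.5388 -0.0024  0.0998]
```

View pics/a5.png

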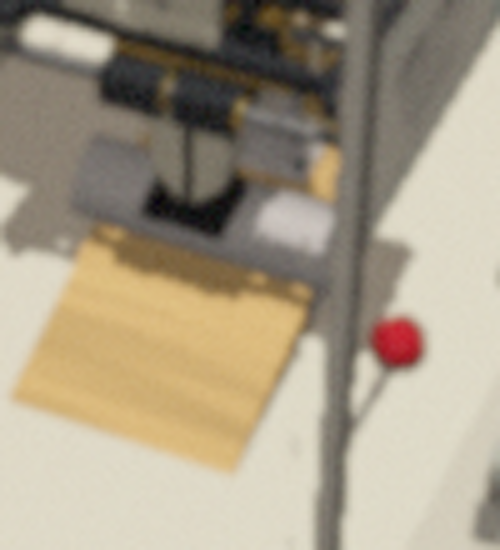

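>>> servo_tool(rotation=[[0,0,0],[0,0,0],[0,0,0],[0,0,0],[0,0,0]], linear=[[0,0,1],[0,0,3],[0,0,6],[0,0,12],[0,0,25]], fingers=[255,255,255,255,255])

```text
clock: 20.53
tcp_pos: [0.5377, -0.0023, 0.1241]
tool_rot: [-0.0, 1.0, 0.031, -0.003]
contact_force: [0.7, 0.5, 0.4]
opening: 0.0002
```

>>> servo_tool(rotation=[[0,0,0],[0,0,0],[0,0,0],[0,0,0],[0,0,0]], linear=[[0,0,30],[0,-20,60],[0,-60,80],[0,-100,90],[0,-140,100]], fingers=[255,255,255,255,255])

```text
clock: 20.95
tcp_pos: [0.538, -0.1411, 0.2256]
tool_rot: [-0.0, 0.999, 0.032, -0.002]
contact_force: [1.4, -0.6, -0.2]
opening: 0.0003
```

>>> servo_tool(rotation=[[0,0,0],[0,0,0],[0,0,0],[0,0,0],[0,0,0]], linear=[[-10,-35,10],[-20,-70,20],[-30,-105,30],[-40,-140,30],[-50,-170,30]], fingers=[255,255,255,255,255])

```text
clock: 21.37
tcp_pos: [0.4873, -0.3136, 0.2567]
tool_rot: [0.0, 1.0, 0.032, -0.001]
contact_force: [0.5, -0.2, -0.7]
opening: 0.0005
```

Run:
```python
from h import *
from cell import camera,get_state
print(get_state()["clock"],get_state()["tcp_pos"],get_state()["contact_force"])
for n,(x0,y0,x1,y1) in {"side":(180,130,320,310),"scene":(180,120,320,330)}.items():
    c=camera(n);np.savez(f"{n}20.npz",**c);c0=np.load(f"{n}0.npz")
    cv2.imwrite(f"pics/{n}20.png",cv2.resize(c["color"][y0:y1,x0:x1,::-1],None,fx=2.8,fy=2.8,interpolation=cv2.INTER_CUBIC))
    W=cloud(c);x,y,z=np.moveaxis(W,-1,0);e=np.array([-.055,.9985])
    r=(x>.515)&(x<.565)&(y>-.06)&(y<.09)&(z>.058)&(z<.19);Q=W[r];xr=(Q[:,:2]-[.538,.023])@e
    for a in np.arange(-.06,.07,.01):
        m=(xr>a)&(xr<=a+.01)
        if m.sum()>2: print(n,"xr",a.round(2),m.sum(),"ztop",np.percentile(Q[m][:,2],90).round(4))
    r=(x>.45)&(x<.62)&(y>-.02)&(y<.06)&(z>.05)&(z<.057);t=W[r]
    if len(t)>5:
        d=np.linalg.svd((t-t.mean(0))[:,:2])[2][0];print("roller top",len(t),t.mean(0).round(4),np.percentile(t,[1,99],axis=0).round(3).tolist(),np.degrees(np.arctan(d[1]/d[0])))
    for nm,h,(a,b,cc,d) in [("lolli red",.015,(.6,.68,-.06,.05)),("marker dk",.009,(.48,.66,-.31,-.23))]:
        for cc_ in (c0,c):
            Wc=cloud(cc_);col=cc_["color"].astype(int);X,Y=Wc[...,0],Wc[...,1];m=(X>a)&(X<b)&(Y>cc)&(Y<d)
            k=(col[...,0]>col[...,1]+60) if nm[0]=='l' else (col.max(-1)<80)
            print("  ",nm,(m&k).sum(),np.nanmean(Wc[m&k],0).round(4) if (m&k).any() else '')
```

```text
21.3667 [ 0.48727279 -0.31360388  0.25671961] [ 0.53864606 -0.21014734 -0.68297854]
side xr -0.05 35 ztop 0.0789
side xr -0.04 32 ztop 0.0794
side xr -0.03 21 ztop 0.0786
side xr -0.02 5 ztop 0.0791
roller top 126 [0.4964 0.018  0.0527] [[0.471, 0.004, 0.05], [0.523, 0.032, 0.056]] 3.964878373061597
   lolli red 32 [6.344e-01 2.000e-04 2.000e-02]
   lolli red 0 
   marker dk 73 [ 0.5241 -0.2749  0.0137]
   marker dk 618 [ 0.5305 -0.2908  0.4627]
scene xr -0.05 70 ztop 0.079
scene xr -0.04 66 ztop 0.0797
scene xr -0.03 65 ztop 0.0802
scene xr -0.02 42 ztop 0.0797
scene xr -0.01 55 ztop 0.0951
scene xr 0.0 20 ztop 0.0943
scene xr 0.01 13 ztop 0.0796
scene xr 0.02 28 ztop 0.0808
scene xr 0.03 45 ztop 0.0814
scene xr 0.04 97 ztop 0.0856
scene xr 0.05 43 ztop 0.0863
roller top 272 [0.5399 0.0189 0.0529] [[0.475, 0.005, 0.05], [0.598, 0.035, 0.057]] 2.8633559733678022
   lolli red 67 [ 0.64   -0.0008  0.0179]
   lolli red 68 [ 0.64   -0.001   0.0179]
   marker dk 77 [ 0.5274 -0.2774  0.0139]
   marker dk 1893 [ 0.5358 -0.301   0.4514]
```

View pics/side20.png

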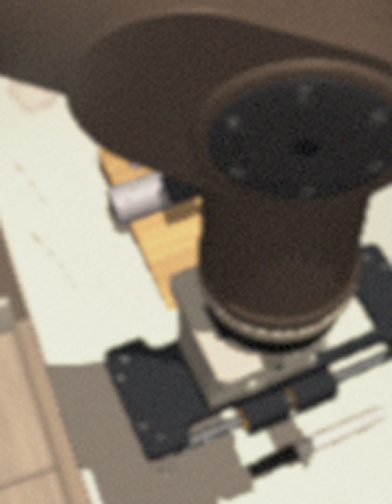

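View pics/scene20.png

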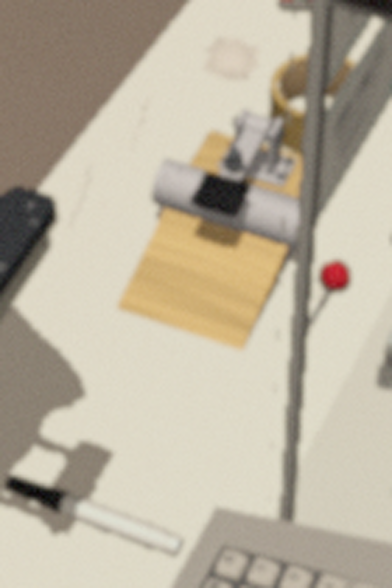

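```bash
python3 -c "
from cell import close_job
print(close_job())"
```

```text
the job is handed in; nothing more can be done
None
```

The roller is in the vee with the hold-down arm clamped on it. I handed the job in at about 21.5 s of the 70 s allowed.

- **Rolling:** My first push moved the roller but left it about 10° off square. I gripped it lightly (5 N) on the counter, turned it square and slid it about 6 mm sideways to centre it. Then I rolled it up the ramp with leaning fingers. Push force at the end of each move was at most about 3.3 N, and it dropped into the vee by itself. While gripped, a -3.5 N vertical reading suggests I may have carried its weight for a moment. The tool rose only about 0.2 mm then.
- **Clamping:** The foot met the roller with the arm about 0.02 rad below level. I pressed to a steady 10.2 N at the paddle, which I estimate as 9 N under the foot, and then backed away.

**Last checks:**
- **Roller:** its top is at 53 mm and its direction is about 2.9–4.0° against the vee's 3.2°. That matches a seated roller (expected top 54 mm).
- **Hold-down arm:** it stayed down, with the paddle face at 79–80 mm. I estimated it would spring back about 1 mm, and the face was at about 78 mm while pressed, so this fits. I did not measure the clamping force after letting go; I expect about 6 N.
- **Things lying around:** the lollipop is unmoved to within 1 mm in the scene camera; the side camera's view of it was blocked. The marker and tape roll look unmoved in the pictures. My number for the marker was useless because the robot was in view, and I did not measure the tape roll.

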